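Zero the egg counter and mesh the star wheel onto its shaft

ROBOT

A 6-joint arm with a two-finger parallel gripper is mounted at the origin on the work surface. World frame = base frame: x ahead of the robot, y to its left, z up, the work surface at z = 0. Lengths are in m, angles in rad, forces in N, time in s.
With the tool pointing down it reaches from about 0.3 to 0.775 m from the base axis. Payload 14.6 kg.
Tool frame: the origin (TCP) lies at the very end of the fingers, on their centre line; the grasp point (between the pads) lies 19 mm behind it (robot.grip_depth is the distance from the TCP to the grasp point, in m); z points along the fingers, y is the line along which they close (so a half turn about z gives the same grasp; the last joint's range is limited). The gripper opens to 85 mm and grips with 20 to 120 N. Pads are 22 mm wide; open, the fingers measure 114 mm over their backs; the gripper's body (76 mm by 85 mm) begins 54 mm behind the grasp point. The pads swing forward as they close: fully open they stand 13 mm farther back than shut.
Start: joints at [-1.278, 0.3, 1.521, -0, 1.321, -0.067], TCP at [0.194, -0.515, 0.231] pointing down, gripper open.
Joint ranges: [-3.03, 3.03], [-0.79, 2.21], [0.23, 2.52], [-1.04, 4.18], [0, 3.07], [-2.55, 2.55]. Speed limits (rad/s): [2.22, 2.22, 2.57, 3.14, 3.14, 3.14].

INTERFACE

Orientations are given as a rotation vector (axis times angle).
In Python, from workcell import monitor, imaging, ticket, robot gives the robot as it stands.
- The arm moves only by the tool carry_out, never from a script. Its argument "deltas" is a list of rows, each an object of numbers: "ax", "ay", "az": the turn, a rotation vector about the world's x, y, z in degrees; "x", "y", "z": the shift along the world's x, y, z in mm; "fingers": the finger opening in mm, from 0 to 85.4. A call has 1 to 5 rows; each row shifts and turns the commanded pose from where the row before left it; what a row does not reach is not made up. A row lasts 1/12 s, in which the tool goes at most 41.7 mm and 7.16 degrees, less where a joint would pass 70% of its speed; a pose out of reach is approached as far as the arm can. A call with a gripper value outside its range is refused whole. The fingers move at their own pace and stop on an object; the grip force is fixed at half the most. Time passes only in rows, so rows that do not move let the fingers close. It gives the time, the measured TCP pose, the force, the opening and the grip force at its end, in the units of the state.
- monitor.get_state(): the state, without advancing time (a new reading comes with each control period).
- imaging.get_image(name): name is "scene" or "side" or "wrist"; returns (picture, depth): 420x560x3 uint8, blue, green, red; 420x560 float32, m along the optical axis (not along the pixel's ray), 0 where there is no reading.
- imaging.camera_params(name): a dict with "camera_matrix" (3x3 intrinsics, pixels), "R" (3x3) and "t" (3): a world point X has camera coordinates R X + t. Camera axes: x right, y down, z forward; pixel columns grow to the right and rows downward; lengths in m; the calibration is good to about 2 mm. A picture is of the moment at which its call begins: read the wrist's pose just before it. camera_params takes no time and is no camera call; for the wrist camera it gives the pose at the moment of the call.
- ticket.hand_in(): hands the job in; it is judged then, once.
The state is a dict: "t": time; "q": joint angles; "dq": joint speeds; "joint_efforts": joint torques, N m; "tool_pos": TCP position; "orientation": TCP orientation; "ft_force": force on the tool from outside, world axes, zero at the start; "ft_torque": the same for the moment, N m; "gripper_width": opening from 0.0 (shut) to 1.0 (fully open); "grip_force": force on a finger pad.
Only numpy, scipy, OpenCV 4.12 (cv2) and the standard library are available. Lean on these libraries where they do the work, as an engineer would, in place of code of your own. Each camera call takes 0.05 s, during which the arm holds its last target. There are 200 camera calls.

TASK

Get the egg feeder ready for a new batch: first turn the counter's reset knob back to its zero stop, then fit the green four-lobed star wheel over the upright splined shaft, turned so that the splines mesh, and push it fully home against the spring collar. Finish while still holding the wheel pressed home, because the collar lifts it as soon as it is let go; leave the orange wheel and everything else on the table where they are.

Things in the scene. Friction and masses are not known exactly. Their poses are not given: they have to be found in the camera images.
- feeder: Egg feeder: fixed blue bench unit, aluminium deck, 220 (x) x 300 (y) x 50 mm high. Origin: centre of its underside. On the deck: splined shaft at its (-10, +65) mm, counter knob at (-35, -85) mm, and a steel trough with two eggs (up to 45 mm above the deck) centred at (+82, -73) mm, 105 mm long along y.
- counter (a joint): Angle of the counter's reset knob in rad: 0 at the zero stop, growing clockwise seen from above (starts between 0.6 and 1.35). To reset it, turn it counter-clockwise seen from above until it meets the stop. Light friction (0.05 N m); it stays where it is left.
- counter_grip (a point): Grip point on the reset knob's vertical axis. Knob: upright black bar, 42 mm along this point's x, 14 mm thick along y, from 23 mm below this point to 7 mm above, on a disc 44 mm across and a grey base 68 mm across. The white line on the bar's top is on its -x half; at zero it points at the red mark of the white dial and the bar lies along the feeder's x.
- shaft_seat (a point): Point on the upright steel shaft's axis, level with the rim of a dark cup 62 mm across, 12 mm above the deck: the wheel's origin comes here when home. Fins form a cross along this point's x and y, 30 mm across, 8 mm thick, rounded tops 26 mm above. Yellow spring collar 44 mm across in the cup, top 6 mm above when free. Shaft braked (0.8 N m) at any angle.
- shaft_tip (a point): Tip of the brass pilot pin on the splined shaft's axis, 32 mm above shaft_seat, same axes. The pin is 7.6 mm across at the fins' tops and tapers to 4 mm at the tip.
- collar (a joint): How far the spring collar is pressed down, in m: 0 free, 0.006 when the star wheel is fully home on the cup's rim. It pushes up with 6 N at 0 and 10 N at 0.006, more than the wheel weighs.
- star_wheel: Green wheel, four lobes along its +-x and +-y reaching 60 mm, 8 to 22 mm up; loose, 0.19 to 0.29 kg. Origin: centre of underside, z up. Hub 54 x 54 x 42 mm. White grip bar on the hub: 46 mm along x, 16 mm thick along y, 42 to 76 mm up. Cross-shaped bore below, 36 mm deep: slots along x and y, 10.5 mm wide, 33 mm end to end; meshes every quarter turn.
- spare_wheel: The orange star wheel with six lobes, for another egg size: not to be used. Same outer size and white grip bar, but a round hub; loose, origin at the centre of its underside. It may stand in either of the two places.
- egg_box: Open grey pulp box of six eggs, 100 x 150 x 65 mm, loose; origin under its centre.
- torch: Black candling torch lying on the table, 135 mm long along its x, 38 mm thick; loose.
- spray: White bottle with a blue cap, 60 mm across, 170 mm high, standing; loose.
- brush: Hand brush lying on the table along its x; loose.
- mug: Blue mug, about 80 mm across and 90 mm high, standing; loose.
Not all that is in view belongs to the job. Of the things like the star_wheel, leave any that is yellow; of the rest the smaller one is meant.

How it is judged:
On the way, in this order (a step that is already met when the one before it is completed fails the run):
1. the reset knob is back at its zero stop (value of joint counter below 0.07 rad), for 0.2 s.
2. the green star wheel is meshed on the shaft and pressed fully home (value of joint collar above 0.0042 m and horizontal distance between star_wheel and shaft_seat below 0.004 m and z of star_wheel in the frame of shaft_seat below 0.002 m and angle between star_wheel's own z axis and vertical below 0.08 rad and (angle between the x axis of star_wheel and the x axis of shaft_seat, either way round below 0.15 rad or angle between the x axis of star_wheel and the y axis of shaft_seat, either way round below 0.15 rad) and contact force between the fingers and star_wheel above 3 N), for 0.2 s.
At the end, for the whole second after the job is handed in: Knob within 0.07 rad of zero; the green wheel meshed on the shaft (axis within 4 mm, splines within 0.15 rad, tilt under 0.08), underside within 2 mm of the cup's rim, collar pressed over 4.2 of 6 mm, and the fingers still on it with over 3 N, all through the last second (all of step 2 and value of joint counter below 0.07 rad); the arm keeps its last pose, push and grip.
It fails at once if the orange wheel or another bystander is moved by more than 30 mm (distance of any of spare_wheel, egg_box, torch, spray, brush, mug from where it was at the start of the episode above 0.03 m).
It also fails if it takes over 51 s, if anything falls off the work surface, if the arm or the gripper's body presses on something with over 40 N, if the wrist force passes 120 N, or if a joint passes its speed limit or range.

## Working session

There is one attempt and no reset: what is moved stays moved. The work goes in short steps, Python scripts to look and compute and a tool call to move; the robot and the scene stay as the last step left them, time stands still between calls to the robot, and variables do not carry over. Pictures are saved under pics/ and viewed, at most 10 in all, crops included, and the job is handed in when it is done.

Besides the shell and the picture viewer there is one more tool, called after "Call:" as name(argument=value, ...), one argument or row to a line, values as JSON. carry_out: Moves the arm, as the interface text tells. Its arguments: {"type":"object","properties":{"deltas":{"type":"array","items":{"type":"object","properties":{"ax":{"type":"number"},"ay":{"type":"number"},"az":{"type":"number"},"x":{"type":"number"},"y":{"type":"number"},"z":{"type":"number"},"fingers":{"type":"number"}}}}},"required":["deltas"]}

```bash
mkdir -p pics; cat > h.py <<'E'
import numpy as np, cv2
from workcell import monitor, imaging, ticket, robot
def grab(n,tag):
    p=imaging.camera_params(n); im,d=imaging.get_image(n)
    cv2.imwrite(f'pics/{tag}.png',im); np.savez(f'pics/{tag}.npz',im=im,d=d,K=p['camera_matrix'],R=p['R'],t=p['t'])
def load(tag):
    z=np.load(f'pics/{tag}.npz'); return z['im'],z['d'],z['K'],z['R'],z['t']
def cloud(d,K,R,t):
    v,u=np.mgrid[:d.shape[0],:d.shape[1]]
    c=np.stack([(u-K[0,2])/K[0,0]*d,(v-K[1,2])/K[1,1]*d,d],-1)
    return (c-t)@R
def ray(u,v,z,K,R,t):
    d=R.T@np.linalg.solve(K,[u,v,1.]); c=-R.T@t
    return c+d*(z-c[2])/d[2]
E
python3 - <<'E'
from h import *
s=monitor.get_state(); print(s)
for n in('scene','side'): grab(n,n+'0')
a=load('scene0');b=load('side0')
for x in(a,b): print(x[2],-x[3].T@x[4],x[3][2])
E
```

```text
{'t': 0.0, 'q': array([-1.27759119e+00,  3.00475276e-01,  1.52163871e+00, -3.47171074e-05,
        1.32072260e+00, -6.66075704e-02]), 'dq': array([-0.00080024,  0.00060007, -0.0004817 ,  0.00021637,  0.00025894,
        0.00126544]), 'joint_efforts': array([ 1.91236308e-03, -5.43499768e+01, -3.61795270e+01,  3.62760147e-05,
        4.06700157e-03,  1.19239198e-05]), 'tool_pos': array([ 0.19356414, -0.5145335 ,  0.23069466]), 'orientation': array([-3.08967407e+00, -5.61941364e-01,  2.73291772e-04]), 'ft_force': array([-0.05675004,  0.19186799,  1.04766264]), 'ft_torque': array([0.02459084, 0.04082982, 0.0649576 ]), 'grip_force': 0.0, 'gripper_width': 1.0002975600867776}
[[452.32599655   0.         282.38058045]
 [  0.         452.32599655 202.82813698]
 [  0.           0.           1.        ]] [ 1.29201706 -0.11936897  1.29293437] [-0.52819709  0.06591379 -0.84655963]
[[527.75824357   0.         278.99522958]
 [  0.         527.75824357 208.69361111]
 [  0.           0.           1.        ]] [-0.16142362  0.86254271  0.80141981] [ 0.51561779 -0.67291454 -0.53040015]
```

View pics/scene0.png

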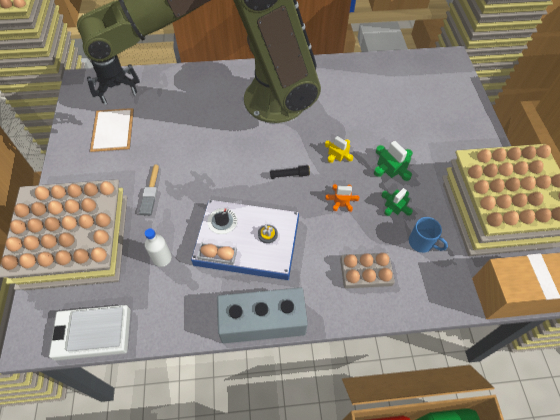

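View pics/side0.png

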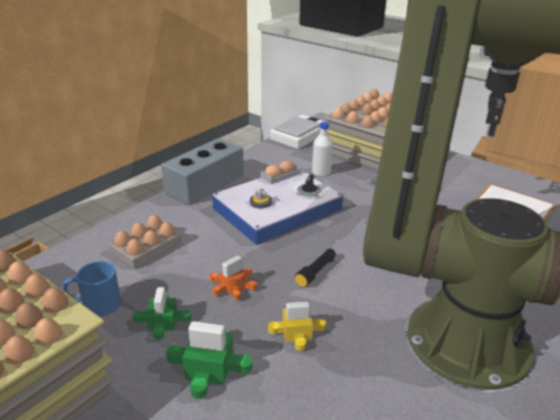

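The scene view shows the feeder around (247,238), with the knob at (222,217) and the shaft at (268,233). Of the two green wheels, the smaller is at (397,202), which is (160,312) in the side view. The orange wheel is at (342,198) and the yellow one at (340,150).

```bash
python3 - <<'E'
from h import *
for tag,gw,kn in (('scene0',(375,182,420,222),(195,195,300,280)),('side0',(130,283,195,340),(205,165,350,240))):
    im,d,K,R,t=load(tag); P=cloud(d,K,R,t); hsv=cv2.cvtColor(im,cv2.COLOR_BGR2HSV)
    def box(b): 
        m=np.zeros(d.shape,bool); m[b[1]:b[3],b[0]:b[2]]=1; return m&(d>0)
    print(tag)
    b=box(gw); g=b&(hsv[...,1]>120)&(abs(hsv[...,0].astype(int)-65)<15)
    q=P[g]; print('green n',len(q),'zmax',q[:,2].max())
    w=b&(hsv[...,1]<60)&(hsv[...,2]>140); w&=P[...,2]>.04
    q=P[w]; print('white z',q[:,2].max(),len(q)); top=q[q[:,2]>.070]
    print('bar top',top.mean(0),len(top),cv2.minAreaRect((top[:,:2]*1000).astype(np.float32)))
    b=box(kn)
    z=P[...,2]; dk=b&(abs(z-.05)<.006)
    q=P[dk]; r=cv2.minAreaRect((q[:,:2]*1000).astype(np.float32)); print('deck',r, np.median(q[:,2]))
    # blue sides edges + yellow collar
    yl=b&(abs(hsv[...,0].astype(int)-26)<8)&(hsv[...,1]>130)
    q=P[yl]; print('yellow',q.mean(0),len(q),np.ptp(q,0))
    bk=b&(hsv[...,2]<70)&(z>.06)
    q=P[bk]; print('dark',len(q)); 
    hi=b&(z>.075); q=P[hi]; n,l=cv2.connectedComponents(hi.astype(np.uint8))
    for i in range(1,n):
        q=P[l==i]
        if len(q)>5: print('hi',q.mean(0),q[:,2].max(),len(q),im[l==i].mean(0))
    x0,y0,x1,y1=kn
    cv2.imwrite(f'pics/{tag}c.png',cv2.resize(im[y0:y1,x0:x1],None,fx=5,fy=5,interpolation=cv2.INTER_CUBIC))
E
```

```text
scene0
green n 416 zmax 0.048875322422292145
white z 0.08220262862029735 86
bar top [0.53178544 0.35936919 0.07609048] 62 ((531.7085571289062, 359.4410705566406), (17.060779571533203, 44.45356750488281), 40.74894332885742)
deck ((621.686279296875, -145.91812133789062), (298.83343505859375, 220.28500366210938), 75.21634674072266) 0.0503666975531579
yellow [ 0.63459057 -0.08111366  0.06705907] 83 [0.04298548 0.04117323 0.02546464]
dark 123
hi [ 0.5673197  -0.21939773  0.08913695] 0.09881415389754927 87 [71.24137931 69.56321839 70.55172414]
hi [ 0.62926069 -0.0809549   0.08535982] 0.09469403851868019 58 [155.51724138 166.18965517 170.01724138]
hi [ 0.6858768  -0.23386321  0.0857283 ] 0.09640542588857151 332 [126.18072289 163.97891566 210.02409639]
side0
green n 875 zmax 0.04727025055338528
white z 0.11019478976272606 301
bar top [0.46447405 0.37995387 0.08594445] 245 ((464.6439208984375, 381.6961975097656), (32.492225646972656, 179.32244873046875), 71.40727996826172)
deck ((671.5647583007812, -159.84791564941406), (300.718017578125, 331.98492431640625), 75.09591674804688) 0.05080109642259631
yellow [ 0.61950531 -0.07083364  0.06750998] 58 [0.03759368 0.03651547 0.01097897]
dark 105
hi [ 0.82715576 -0.09693684  0.08477179] 0.10040761248999776 84 [93.28571429 89.69047619 84.8452381 ]
hi [ 0.67757823 -0.21737193  0.08355948] 0.09469373763102935 192 [122.69270833 148.52604167 190.0625    ]
hi [ 0.56165785 -0.21487889  0.08888771] 0.09766662395497168 79 [84.6835443  80.81012658 82.43037975]
hi [ 0.6257126  -0.07897394  0.08461101] 0.09574109409045413 74 [153.51351351 152.24324324 155.91891892]
```

View pics/scene0c.png

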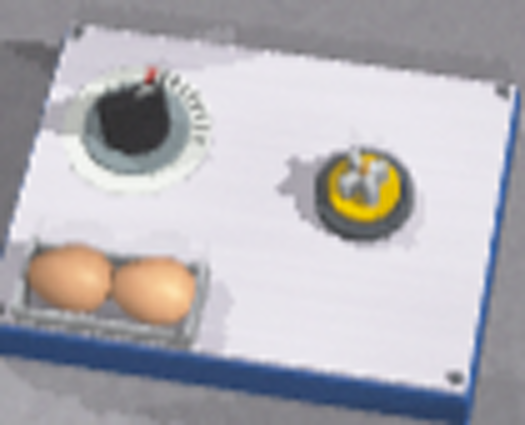

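The crop shows the knob at crop pixel (135,120), with its white line near the red mark, and the shaft cross at crop (365,180). I'll take a closer wrist view of the knob.

Call:
carry_out(
  deltas=[
    {"x": 30,"y": 24,"z": 6,"az": 7},
    {"x": 30,"y": 24,"z": 6,"az": 7},
    {"x": 30,"y": 24,"z": 6,"az": 7},
    {"x": 30,"y": 24,"z": 6,"az": 7},
    {"x": 30,"y": 24,"az": 7},
  ],
)

```text
validation failed for argument at $.de...
```

Call:
carry_out(
  deltas=[
    {"x": 30,"y": 24,"az": 7},
    {"x": 30,"y": 24,"az": 7},
    {"x": 30,"y": 24,"az": 7},
    {"x": 30,"y": 24,"az": 7},
    {"x": 30,"y": 24,"az": 7},
  ],
)

```text
validation failed for argument at $.de...
```

Call:
carry_out(
  deltas=[
    {"x": 30,"y": 24,"az": 7},
    {"x": 20,"y": 20,"az": 5},
    {"x": 0,"y": 0},
  ],
)

```text
validation failed for argument at $.de...
```

```bash
python3 - <<'E'
from h import *
s=monitor.get_state(); print(s['t'],s['tool_pos'],s['orientation'],s['q'])
grab('wrist','w1'); im,d,K,R,t=load('w1'); c=-R.T@t; print('cam',c,c-s['tool_pos'],'axes',R.round(3))
E
```

```text
0.1 [ 0.19359343 -0.51459109  0.23079905] [-3.08989384e+00 -5.62103593e-01  2.14299947e-04] [-1.27757469e+00  3.00400328e-01  1.52148909e+00 -2.48175146e-05
  1.32069924e+00 -6.66701244e-02]
cam [ 0.26082055 -0.48825083  0.37314384] [0.06722712 0.02634026 0.14234478] axes [[ 0.353 -0.936 -0.002]
 [-0.897 -0.339  0.284]
 [-0.266 -0.098 -0.959]]
```

View pics/w1.png

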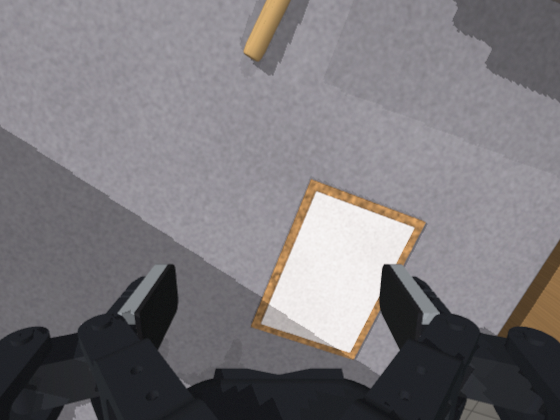

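The wrist picture shows only a clipboard, between the fingers at about (170,300) and (395,300). The arm hasn't moved because the rows failed validation, so I'll retry with all keys filled in.

Call:
carry_out(
  deltas=[
    {"x": 30,"y": 24,"z": 6,"ax": 0,"ay": 0,"az": 7,"fingers": 85},
    {"x": 30,"y": 24,"z": 6,"ax": 0,"ay": 0,"az": 7,"fingers": 85},
    {"x": 30,"y": 24,"z": 6,"ax": 0,"ay": 0,"az": 7,"fingers": 85},
    {"x": 30,"y": 24,"z": 6,"ax": 0,"ay": 0,"az": 7,"fingers": 85},
    {"x": 30,"y": 24,"z": 0,"ax": 0,"ay": 0,"az": 7,"fingers": 85},
  ],
)

```text
t: 0.57
tool_pos: [0.3449, -0.3936, 0.2564]
orientation: [2.773, 1.473, 0.0]
ft_force: [0.7, 0.3, -0.1]
gripper_width: 0.992
grip_force: 0.0
```

Call:
carry_out(
  deltas=[
    {"x": 29,"y": 22,"z": 0,"ax": 0,"ay": 0,"az": 7,"fingers": 85},
    {"x": 29,"y": 22,"z": 0,"ax": 0,"ay": 0,"az": 7,"fingers": 85},
    {"x": 29,"y": 22,"z": 0,"ax": 0,"ay": 0,"az": 7,"fingers": 85},
    {"x": 29,"y": 22,"z": 0,"ax": 0,"ay": 0,"az": 7,"fingers": 85},
    {"x": 29,"y": 22,"z": 0,"ax": 0,"ay": 0,"az": 7,"fingers": 85},
  ],
)

```text
t: 0.98
tool_pos: [0.4898, -0.2833, 0.2552]
orientation: [-2.202, -2.24, 0.0]
ft_force: [0.5, -1.3, 0.7]
gripper_width: 1.0
grip_force: 0.0
```

Call:
carry_out(
  deltas=[
    {"x": 29,"y": 22,"z": 0,"ax": 0,"ay": 0,"az": 7,"fingers": 85},
    {"x": 29,"y": 22,"z": 0,"ax": 0,"ay": 0,"az": 7,"fingers": 85},
    {"x": 19,"y": 22,"z": 0,"ax": 0,"ay": 0,"az": 7,"fingers": 85},
    {"x": 0,"y": 0,"z": 0,"ax": 0,"ay": 0,"az": 0,"fingers": 70},
  ],
)

```text
t: 1.32
tool_pos: [0.5682, -0.2149, 0.2544]
orientation: [-1.75, -2.608, -0.001]
ft_force: [-0.6, 0.9, -0.3]
gripper_width: 0.879
grip_force: 0.0
```

```bash
python3 - <<'E'
from h import *
s=monitor.get_state(); print(s['t'],s['tool_pos'],s['orientation'],s['q'])
grab('wrist','w2'); im,d,K,R,t=load('w2'); P=cloud(d,K,R,t); hsv=cv2.cvtColor(im,cv2.COLOR_BGR2HSV)
z=P[...,2]
k=(z>.085)&(z<.105)&(np.hypot(P[...,0]-.566,P[...,1]+.219)<.04)
q=P[k]; print(len(q),q.max(0)); top=q[q[:,2]>.094]; print('knob',top.mean(0),cv2.minAreaRect((top[:,:2]*1000).astype(np.float32)))
r=(z<.08)&(z>.04)&((hsv[...,0]<8)|(hsv[...,0]>172))&(hsv[...,1]>130)&(hsv[...,2]>100); print('red',P[r].mean(0),r.sum())
s_=(z>.083)&(z<.105)&(np.hypot(P[...,0]-.6286,P[...,1]+.0805)<.03); print('shaft',s_.sum(),P[s_].mean(0) if s_.any() else'')
E
```

```text
1.3167 [ 0.56821102 -0.21491309  0.25440387] [-1.74950119e+00 -2.60801103e+00 -1.01212374e-03] [-4.22214563e-01  4.14880175e-01  1.31255571e+00  8.35975801e-04
  1.41516710e+00 -8.11398450e-01]
683 [ 0.57500474 -0.1984392   0.09615405]
knob [ 0.56230681 -0.2171172   0.09452853] ((562.8573608398438, -219.116943359375), (11.523715019226074, 38.339393615722656), 17.245153427124023)
red [ 0.52397539 -0.20903438  0.05261623] 32
shaft 666 [ 0.625105   -0.08159706  0.08733138]
```

View pics/w2.png

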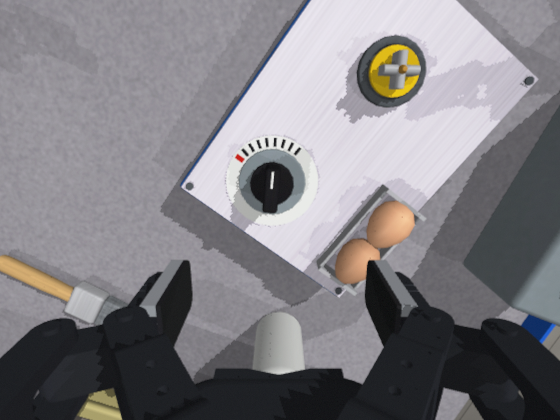

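The wrist view shows the knob at (272,186), its white line pointing up, the red mark at (240,159), and the cross shaft at (398,70). The pale cylinder at (280,340) is probably the spray bottle, so I'll check clearance there.

```bash
python3 - <<'E'
from h import *
im,d,K,R,t=load('w2'); P=cloud(d,K,R,t)
q=P[315:365,260:300].reshape(-1,3); print('cyl',np.median(q,0),q.min(0),q.max(0))
for tag,b in (('scene0',(140,225,180,270)),('side0',(310,118,335,175))):
    im,d,K,R,t=load(tag); P=cloud(d,K,R,t); q=P[b[1]:b[3],b[0]:b[2]].reshape(-1,3); q=q[(q[:,2]>.03)&(q[:,2]<.2)]; print(tag,q.mean(0),np.percentile(q,[2,98],axis=0))
E
```

```text
cyl [ 0.64035633 -0.38819475  0.05429593] [ 0.54055159 -0.41224151 -0.00206062] [ 0.67242409 -0.14722748  0.39686342]
scene0 [ 0.66510947 -0.40797043  0.10599203] [[ 0.63926641 -0.43670728  0.03379872]
 [ 0.68182381 -0.3850317   0.17171714]]
side0 [ 0.67945974 -0.4563747   0.08692705] [[ 0.62293264 -0.67647011  0.03267942]
 [ 0.85593159 -0.38300895  0.1698585 ]]
```

Call:
carry_out(
  deltas=[
    {"x": 0,"y": 0,"z": -35,"ax": 0,"ay": 0,"az": -4.5,"fingers": 50},
    {"x": 0,"y": 0,"z": -35,"ax": 0,"ay": 0,"az": 0,"fingers": 50},
    {"x": 0,"y": 0,"z": -30,"ax": 0,"ay": 0,"az": 0,"fingers": 50},
    {"x": 0,"y": 0,"z": 0,"ax": 0,"ay": 0,"az": 0,"fingers": 50},
    {"x": 0,"y": 0,"z": 0,"ax": 0,"ay": 0,"az": 0,"fingers": 50},
  ],
)

```text
t: 1.78
tool_pos: [0.5649, -0.2193, 0.155]
orientation: [-1.867, -2.524, 0.001]
ft_force: [0.6, -0.2, 0.3]
gripper_width: 0.585
grip_force: 0.0
```

```bash
python3 - <<'E'
from h import *
s=monitor.get_state(); print(s['t'],s['tool_pos'],s['orientation'],s['gripper_width'])
grab('wrist','w3'); im,d,K,R,t=load('w3'); P=cloud(d,K,R,t); z=P[...,2]
k=(z>.0925)&(z<.105)&(np.hypot(P[...,0]-.566,P[...,1]+.219)<.035)
top=P[k]; print('knob',k.sum(),np.median(top,0),cv2.minAreaRect((top[:,:2]*1000).astype(np.float32)))
E
```

```text
1.7833 [ 0.56488546 -0.21931566  0.1550381 ] [-1.86713642e+00 -2.52380899e+00  8.85963659e-04] 0.5849825166460184
knob 1134 [ 0.56291907 -0.2184074   0.09363415] ((562.9767456054688, -219.6717529296875), (13.358001708984375, 40.21043014526367), 17.406219482421875)
```

View pics/w3.png

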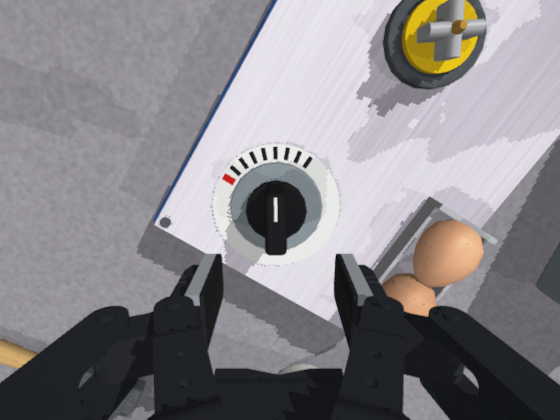

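The knob bar at (276,225) is centred between the fingers and aligned with them, so I'll descend and grip it.

Call:
carry_out(
  deltas=[
    {"x": -1,"y": 0,"z": -30,"ax": 0,"ay": 0,"az": 0,"fingers": 50},
    {"x": 0,"y": 0,"z": -30,"ax": 0,"ay": 0,"az": 0,"fingers": 50},
    {"x": 0,"y": 0,"z": -18,"ax": 0,"ay": 0,"az": 0,"fingers": 50},
    {"x": 0,"y": 0,"z": 0,"ax": 0,"ay": 0,"az": 0,"fingers": 20},
    {"x": 0,"y": 0,"z": 0,"ax": 0,"ay": 0,"az": 0,"fingers": 5},
  ],
)

```text
t: 2.25
tool_pos: [0.5653, -0.2194, 0.0793]
orientation: [1.866, 2.525, 0.001]
ft_force: [1.3, 0.3, 1.5]
gripper_width: 0.312
grip_force: 0.0
```

Call:
carry_out(
  deltas=[
    {"x": 0,"y": 0,"z": 0,"ax": 0,"ay": 0,"az": 0,"fingers": 5},
    {"x": 0,"y": 0,"z": 0,"ax": 0,"ay": 0,"az": 0,"fingers": 5},
    {"x": 0,"y": 0,"z": 0,"ax": 0,"ay": 0,"az": 0,"fingers": 5},
    {"x": 0,"y": 0,"z": 0,"ax": 0,"ay": 0,"az": 0,"fingers": 5},
  ],
)

```text
t: 2.58
tool_pos: [0.5639, -0.2201, 0.0805]
orientation: [1.867, 2.526, -0.003]
ft_force: [-19.4, -3.1, 12.2]
gripper_width: 0.144
grip_force: 59.1
```

Call:
carry_out(
  deltas=[
    {"x": -0.7,"y": 0,"z": 3,"ax": 0,"ay": 0,"az": 3,"fingers": 5},
    {"x": 0,"y": 0,"z": 0,"ax": 0,"ay": 0,"az": 7,"fingers": 5},
    {"x": 0,"y": 0,"z": 0,"ax": 0,"ay": 0,"az": 7,"fingers": 5},
    {"x": 0,"y": 0,"z": 0,"ax": 0,"ay": 0,"az": 7,"fingers": 5},
    {"x": 0,"y": 0,"z": 0,"ax": 0,"ay": 0,"az": 7,"fingers": 5},
  ],
)

```text
t: 3.0
tool_pos: [0.563, -0.2202, 0.0809]
orientation: [-1.115, -2.936, 0.003]
ft_force: [-5.7, -10.9, -14.3]
gripper_width: 0.143
grip_force: 62.6
```

Call:
carry_out(
  deltas=[
    {"x": 0,"y": 0,"z": 0,"ax": 0,"ay": 0,"az": 7,"fingers": 5},
    {"x": 0,"y": 0,"z": 0,"ax": 0,"ay": 0,"az": 7,"fingers": 5},
    {"x": 0,"y": 0,"z": 0,"ax": 0,"ay": 0,"az": 7,"fingers": 5},
    {"x": 0,"y": 0,"z": 0,"ax": 0,"ay": 0,"az": 5,"fingers": 5},
    {"x": 0,"y": 0,"z": 0,"ax": 0,"ay": 0,"az": 0,"fingers": 5},
  ],
)

```text
t: 3.42
tool_pos: [0.5629, -0.2204, 0.0809]
orientation: [-0.426, -3.111, 0.003]
ft_force: [-5.8, -11.0, -14.0]
gripper_width: 0.141
grip_force: 62.6
```

```bash
python3 - <<'E'
from h import *
s=monitor.get_state(); o=s['orientation'];print(s['t'],s['tool_pos'],o,2*np.degrees(np.arctan2(o[1],o[0]))-90,s['ft_force'],s['ft_torque'])
E
```

```text
3.4167 [ 0.56292352 -0.22037862  0.08094579] [-0.42595184 -3.11098739  0.00334841] -285.5927533278357 [ -5.76260252 -10.99958621 -14.03552905] [-1.99595927  1.11030768  0.02486006]
```

Call:
carry_out(
  deltas=[
    {"x": 0,"y": 0,"z": 0,"ax": 0,"ay": 0,"az": 3,"fingers": 5},
    {"x": 0,"y": 0,"z": 0,"ax": 0,"ay": 0,"az": 0,"fingers": 5},
  ],
)

```text
t: 3.58
tool_pos: [0.5629, -0.2204, 0.081]
orientation: [-0.351, -3.12, 0.003]
ft_force: [-7.6, -11.7, -13.7]
gripper_width: 0.146
grip_force: 64.6
```

```bash
python3 - <<'E'
from h import *
s=monitor.get_state(); o=s['orientation'];print(s['t'],s['tool_pos'],2*np.degrees(np.arctan2(o[1],o[0]))+270,s['ft_force'],s['ft_torque'])
E
```

```text
3.5833 [ 0.56292612 -0.2203831   0.08095607] 77.15779949308825 [ -7.57495279 -11.70374365 -13.68756471] [-1.9282504   1.07527807 -1.04134111]
```

The stop shows as −1 N·m of torque on the tool. I'll release, rise, and move over the wheel.

Call:
carry_out(
  deltas=[
    {"x": 0,"y": 0,"z": 0,"ax": 0,"ay": 0,"az": -1,"fingers": 45},
    {"x": 0,"y": 0,"z": 0,"ax": 0,"ay": 0,"az": 0,"fingers": 45},
    {"x": 0,"y": 0,"z": 0,"ax": 0,"ay": 0,"az": 0,"fingers": 45},
    {"x": 0,"y": 0,"z": 30,"ax": 0,"ay": 0,"az": 0,"fingers": 45},
    {"x": 0,"y": 0,"z": 38,"ax": 0,"ay": 0,"az": 0,"fingers": 45},
  ],
)

```text
t: 4.0
tool_pos: [0.5632, -0.2182, 0.1478]
orientation: [-0.378, -3.115, -0.002]
ft_force: [0.3, -0.7, 1.2]
gripper_width: 0.525
grip_force: 0.0
```

Call:
carry_out(
  deltas=[
    {"x": 0,"y": 0,"z": 38,"ax": 0,"ay": 0,"az": 0,"fingers": 45},
    {"x": 0,"y": 0,"z": 38,"ax": 0,"ay": 0,"az": 0,"fingers": 45},
    {"x": 0,"y": 10,"z": 0,"ax": 0,"ay": 0,"az": 0,"fingers": 60},
    {"x": 0,"y": 0,"z": 0,"ax": 0,"ay": 0,"az": 0,"fingers": 60},
  ],
)

```text
t: 4.33
tool_pos: [0.5649, -0.208, 0.2279]
orientation: [0.377, 3.113, -0.002]
ft_force: [-0.0, 1.0, 0.2]
gripper_width: 0.704
grip_force: 0.0
```

```bash
python3 - <<'E'
from h import *
s=monitor.get_state(); o=s['orientation'];print(s['t'],s['tool_pos'],2*np.degrees(np.arctan2(o[1],o[0]))+270,s['ft_force'])
grab('wrist','w4'); im,d,K,R,t=load('w4'); P=cloud(d,K,R,t); z=P[...,2]
k=(z>.0925)&(z<.105)&(np.hypot(P[...,0]-.564,P[...,1]+.219)<.035)
top=P[k]; print('knob',k.sum(),cv2.minAreaRect((top[:,:2]*1000).astype(np.float32)))
dk=(abs(z-.05)<.004); print('deck',cv2.minAreaRect((P[dk][:,:2]*1000).astype(np.float32)))
E
```

```text
4.3333 [ 0.56492967 -0.20796244  0.22787285] 436.18585007686414 [-0.04037052  0.97589984  0.18440458]
knob 659 ((562.8775634765625, -219.34536743164062), (13.239624977111816, 39.785987854003906), 75.79552459716797)
deck ((628.949951171875, -264.7528991699219), (518.8823852539062, 299.751953125), 74.89575958251953)
```

View pics/w4.png

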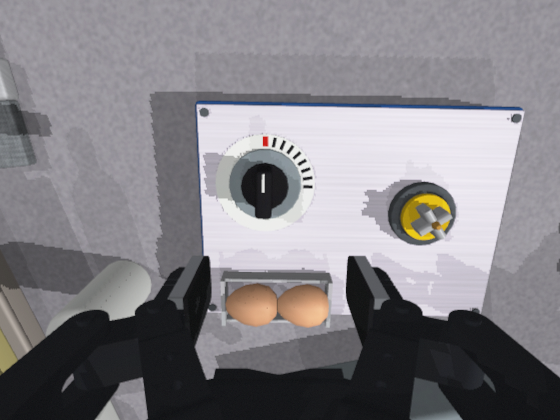

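The knob at (264,195) is now aligned with the red mark at (265,141), so it's at zero. Next I'll measure the shaft from close above on the way to the wheel.

Call:
carry_out(
  deltas=[
    {"x": 15,"y": 32,"z": -15,"ax": 0,"ay": 0,"az": -7,"fingers": 70},
    {"x": 15,"y": 32,"z": -15,"ax": 0,"ay": 0,"az": -7,"fingers": 70},
    {"x": 15,"y": 32,"z": 0,"ax": 0,"ay": 0,"az": -7,"fingers": 70},
    {"x": 17,"y": 31,"z": 0,"ax": 0,"ay": 0,"az": -7,"fingers": 70},
    {"x": 0,"y": 0,"z": 0,"ax": 0,"ay": 0,"az": 0,"fingers": 70},
  ],
)

```text
t: 4.8
tool_pos: [0.6273, -0.0768, 0.1926]
orientation: [-1.132, -2.928, -0.001]
ft_force: [-0.8, 1.2, 0.1]
gripper_width: 0.821
grip_force: 0.0
```

Call:
carry_out(
  deltas=[
    {"x": 0,"y": 0,"z": 0,"ax": 0,"ay": 0,"az": 0,"fingers": 70},
    {"x": 0,"y": 0,"z": 0,"ax": 0,"ay": 0,"az": 0,"fingers": 70},
  ],
)

```text
t: 4.97
tool_pos: [0.6256, -0.0822, 0.1933]
orientation: [-1.119, -2.934, 0.001]
ft_force: [-0.7, -0.4, 0.5]
gripper_width: 0.82
grip_force: 0.0
```

```bash
python3 - <<'E'
from h import *
s=monitor.get_state(); o=s['orientation'];print(s['t'],s['tool_pos'],2*np.degrees(np.arctan2(o[1],o[0]))+270)
grab('wrist','w5'); im,d,K,R,t=load('w5'); P=cloud(d,K,R,t); z=P[...,2]
near=np.hypot(P[...,0]-.626,P[...,1]+.081)<.03
for lo in (.080,.083,.086):
    k=(z>lo)&(z<.1)&near; q=P[k][:,:2]*1000
    print(lo,k.sum(),cv2.minAreaRect(q.astype(np.float32)),q.mean(0))
# four-fold angle of fin tops
k=(z>.083)&(z<.1)&near; q=P[k][:,:2]*1000
c=np.array(cv2.minAreaRect(q.astype(np.float32))[0])
v=q-c; r=np.hypot(*v.T); m=r>8; a=np.arctan2(v[m,1],v[m,0]); print('4fold deg',np.degrees(np.angle(np.exp(4j*a).mean()))/4)
hsv=cv2.cvtColor(im,cv2.COLOR_BGR2HSV)
y=(abs(hsv[...,0].astype(int)-26)<8)&(hsv[...,1]>130)&near
print('yellow',cv2.minEnclosingCircle((P[y&(z<.075)][:,:2]*1000).astype(np.float32)),np.median(z[y]))
br=near&(z>.0885); print('brass',br.sum(),P[br].mean(0),z[br].max())
v_,u_=np.where(near&(z>.05)); x0,x1,y0,y1=max(u_.min()-10,0),u_.max()+10,max(v_.min()-10,0),v_.max()+10; print(x0,x1,y0,y1)
cv2.imwrite('pics/w5c.png',cv2.resize(im[y0:y1,x0:x1],None,fx=3,fy=3))
E
```

```text
4.9667 [ 0.62555508 -0.08219036  0.19331798] 48.23541856589446
0.08 774 ((625.4737548828125, -81.0266342163086), (26.24142837524414, 26.168710708618164), 66.08894348144531) [625.11664348 -80.31086344]
0.083 729 ((625.4737548828125, -81.0266342163086), (26.24142837524414, 26.168710708618164), 66.08894348144531) [625.26902755 -80.42651019]
0.086 578 ((625.65283203125, -80.91219329833984), (25.368698120117188, 24.903350830078125), 65.32687377929688) [625.59608265 -80.74649531]
4fold deg 20.737574500475617
yellow ((626.6294555664062, -81.97149658203125), 23.271705627441406) 0.06777819189181465
brass 12620 [ 0.61551869 -0.07135462  0.27591297] 0.28946084328662497
136 424 151 429
```

View pics/w5c.png

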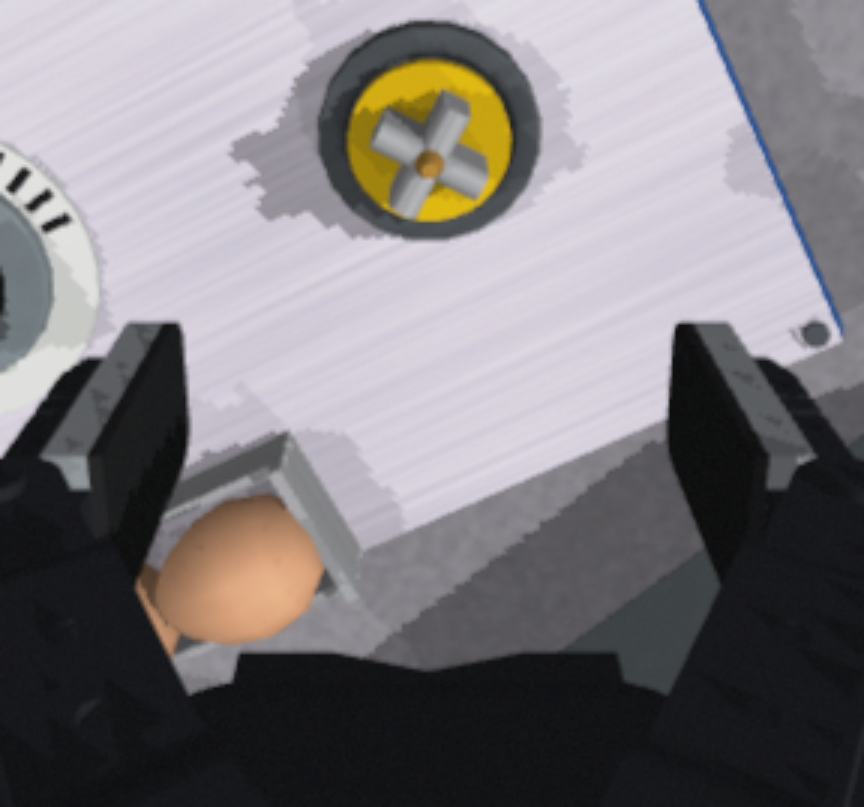

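The crop shows the fins clearly at crop (430,150); they're at 20.5° mod 90, centred near (626,-81.3) mm. Next is the smaller green wheel.

Call:
carry_out(
  deltas=[
    {"x": -8,"y": 36,"z": 0,"ax": 0,"ay": 0,"az": 0,"fingers": 70},
    {"x": -8,"y": 37,"z": 0,"ax": 0,"ay": 0,"az": 0,"fingers": 70},
    {"x": -8,"y": 37,"z": 0,"ax": 0,"ay": 0,"az": 0,"fingers": 70},
    {"x": -8,"y": 37,"z": 0,"ax": 0,"ay": 0,"az": 0,"fingers": 70},
    {"x": -8,"y": 37,"z": 0,"ax": 0,"ay": 0,"az": 0,"fingers": 70},
  ],
)

```text
t: 5.43
tool_pos: [0.5853, 0.1024, 0.1943]
orientation: [1.124, 2.934, -0.0]
ft_force: [1.8, -0.2, 0.3]
gripper_width: 0.816
grip_force: 0.0
```

Call:
carry_out(
  deltas=[
    {"x": -8,"y": 37,"z": 0,"ax": 0,"ay": 0,"az": 0,"fingers": 70},
    {"x": -8,"y": 37,"z": 0,"ax": 0,"ay": 0,"az": 0,"fingers": 70},
    {"x": -8,"y": 37,"z": 0,"ax": 0,"ay": 0,"az": 0,"fingers": 70},
    {"x": -8,"y": 37,"z": 0,"ax": 0,"ay": 0,"az": 0,"fingers": 70},
    {"x": -8,"y": 37,"z": 0,"ax": 0,"ay": 0,"az": 0,"fingers": 70},
  ],
)

```text
t: 5.85
tool_pos: [0.5457, 0.2876, 0.1944]
orientation: [1.123, 2.934, -0.0]
ft_force: [1.0, -0.2, 0.0]
gripper_width: 0.819
grip_force: 0.0
```

Call:
carry_out(
  deltas=[
    {"x": -7,"y": 36,"z": 0,"ax": 0,"ay": 0,"az": -3.5,"fingers": 70},
    {"x": -7,"y": 36,"z": 0,"ax": 0,"ay": 0,"az": -4,"fingers": 70},
    {"x": 0,"y": 0,"z": 0,"ax": 0,"ay": 0,"az": 0,"fingers": 70},
    {"x": 0,"y": 0,"z": 0,"ax": 0,"ay": 0,"az": 0,"fingers": 70},
  ],
)

```text
t: 6.18
tool_pos: [0.5317, 0.3595, 0.1938]
orientation: [-1.309, -2.856, 0.001]
ft_force: [-0.1, -0.5, -0.9]
gripper_width: 0.825
grip_force: 0.0
```

```bash
python3 - <<'E'
from h import *
im,d,K,R,t=load('w5'); print('pin ray',ray(279.3,206,.093,K,R,t))
s=monitor.get_state(); o=s['orientation'];print(s['t'],s['tool_pos'],2*np.degrees(np.arctan2(o[1],o[0]))+270)
grab('wrist','w6'); im,d,K,R,t=load('w6'); P=cloud(d,K,R,t); z=P[...,2]
near=np.hypot(P[...,0]-.531,P[...,1]-.36)<.04
k=(z>.070)&(z<.09)&near; q=P[k][:,:2]*1000
print(k.sum(),np.median(z[k]),cv2.minAreaRect(q.astype(np.float32)),q.mean(0))
hsv=cv2.cvtColor(im,cv2.COLOR_BGR2HSV)
g=(hsv[...,1]>120)&(abs(hsv[...,0].astype(int)-65)<15)&(np.hypot(P[...,0]-.531,P[...,1]-.36)<.08)
print('greenz',np.percentile(z[g],[5,50,95,99]),P[g].min(0),P[g].max(0))
E
```

```text
pin ray [ 0.62513723 -0.07999128  0.093     ]
6.1833 [0.53173419 0.35947507 0.19381854] 40.753744930176595
1117 0.07546175324619081 ((528.1652221679688, 361.1031799316406), (15.284713745117188, 45.330238342285156), 40.498130798339844) [527.58384722 361.68695053]
greenz [0.02032425 0.03389624 0.04277849 0.33619323] [ 4.79699973e-01  3.12951031e-01 -3.29104408e-04] [0.57569825 0.41526892 0.33619323]
```

View pics/w6.png

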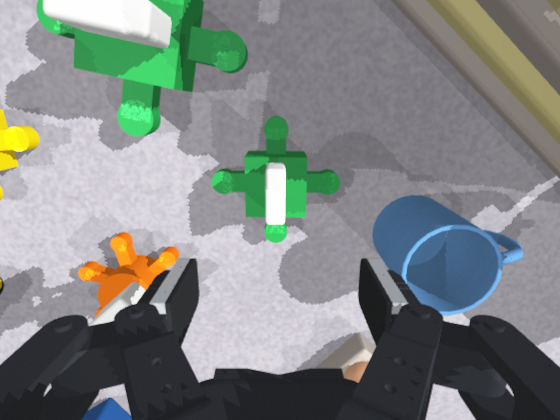

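The smaller green wheel is at (275,193), with the mug and the orange wheel about 100 mm away to either side. I'll centre on it and grip the bar.

Call:
carry_out(
  deltas=[
    {"x": -3.5,"y": 1.5,"z": -30,"ax": 0,"ay": 0,"az": 0,"fingers": 45},
    {"x": 0,"y": 0,"z": -40,"ax": 0,"ay": 0,"az": 0,"fingers": 45},
    {"x": 0,"y": 0,"z": 0,"ax": 0,"ay": 0,"az": 0,"fingers": 45},
    {"x": 0,"y": 0,"z": 0,"ax": 0,"ay": 0,"az": 0,"fingers": 45},
  ],
)

```text
t: 6.57
tool_pos: [0.5286, 0.3588, 0.1235]
orientation: [-1.313, -2.852, 0.005]
ft_force: [0.4, -0.1, 1.2]
gripper_width: 0.53
grip_force: 0.0
```

```bash
python3 - <<'E'
from h import *
s=monitor.get_state(); o=s['orientation'];print(s['t'],s['tool_pos'],2*np.degrees(np.arctan2(o[1],o[0]))+270)
grab('wrist','w7'); im,d,K,R,t=load('w7'); P=cloud(d,K,R,t); z=P[...,2]
near=np.hypot(P[...,0]-.528,P[...,1]-.361)<.04
k=(z>.070)&(z<.09)&near; q=P[k][:,:2]*1000
print(k.sum(),np.median(z[k]),cv2.minAreaRect(q.astype(np.float32)),q.mean(0))
E
```

```text
6.5667 [0.52855407 0.35877004 0.12349983] 40.549961053422635
1967 0.07548605158289437 ((527.8902587890625, 360.9181823730469), (15.977867126464844, 45.551612854003906), 40.339847564697266) [527.10867808 361.75913093]
```

Call:
carry_out(
  deltas=[
    {"x": 0,"y": 1,"z": -35,"ax": 0,"ay": 0,"az": 0,"fingers": 45},
    {"x": 0,"y": 0,"z": -35,"ax": 0,"ay": 0,"az": 0,"fingers": 45},
    {"x": 0,"y": 0,"z": -5,"ax": 0,"ay": 0,"az": 0,"fingers": 45},
    {"x": 0,"y": 0,"z": 0,"ax": 0,"ay": 0,"az": 0,"fingers": 45},
    {"x": 0,"y": 0,"z": 0,"ax": 0,"ay": 0,"az": 0,"fingers": 45},
  ],
)

```text
t: 7.03
tool_pos: [0.5298, 0.3621, 0.0523]
orientation: [1.312, 2.853, 0.004]
ft_force: [0.6, -0.1, 0.9]
gripper_width: 0.528
grip_force: 0.0
```

Call:
carry_out(
  deltas=[
    {"x": -1.5,"y": -1,"z": -3,"ax": 0,"ay": 0,"az": 0,"fingers": 30},
    {"x": 0,"y": 0,"z": 0,"ax": 0,"ay": 0,"az": 0,"fingers": 5},
    {"x": 0,"y": 0,"z": 0,"ax": 0,"ay": 0,"az": 0,"fingers": 5},
    {"x": 0,"y": 0,"z": 0,"ax": 0,"ay": 0,"az": 0,"fingers": 5},
    {"x": 0,"y": 0,"z": 0,"ax": 0,"ay": 0,"az": 0,"fingers": 5},
  ],
)

```text
t: 7.45
tool_pos: [0.5275, 0.361, 0.0481]
orientation: [1.312, 2.853, 0.002]
ft_force: [-3.5, -3.0, 7.6]
gripper_width: 0.178
grip_force: 59.9
```

Call:
carry_out(
  deltas=[
    {"x": 0,"y": 0,"z": 0,"ax": 0,"ay": 0,"az": 0,"fingers": 5},
    {"x": 0,"y": 0,"z": 0,"ax": 0,"ay": 0,"az": 0,"fingers": 5},
    {"x": 0,"y": 0,"z": 0,"ax": 0,"ay": 0,"az": 0,"fingers": 5},
  ],
)

```text
t: 7.7
tool_pos: [0.5275, 0.361, 0.0481]
orientation: [1.312, 2.853, 0.002]
ft_force: [-2.7, -3.0, 8.4]
gripper_width: 0.178
grip_force: 59.9
```

```bash
python3 - <<'E'
from h import *
s=monitor.get_state(); o=s['orientation'];print(s['t'],s['tool_pos'],o,2*np.degrees(np.arctan2(o[1],o[0]))+270,s['ft_force'],s['grip_force'],s['gripper_width'],s['q'])
grab('wrist','w8'); im,d,K,R,t=load('w8'); P=cloud(d,K,R,t); z=P[...,2]
hsv=cv2.cvtColor(im,cv2.COLOR_BGR2HSV)
g=(hsv[...,1]>120)&(abs(hsv[...,0].astype(int)-65)<15)&(np.hypot(P[...,0]-.528,P[...,1]-.361)<.075)&(abs(z-.042)<.004)
q=P[g][:,:2]*1000; print('hub',g.sum(),cv2.minAreaRect(q.astype(np.float32)))
E
```

```text
7.7 [0.52747552 0.36096521 0.04809275] [1.31183930e+00 2.85330313e+00 2.32345968e-03] 400.6176861091935 [-2.71447679 -2.96474139  8.36217378] 59.89049792289734 0.17757722143262772 [ 5.42886414e-01  6.86021555e-01  1.40123118e+00 -1.54551919e-04
  1.05245952e+00 -1.65949499e-01]
hub 4292 ((522.1277465820312, 367.97515869140625), (54.274986267089844, 35.566890716552734), 40.8922233581543)
```

View pics/w8.png

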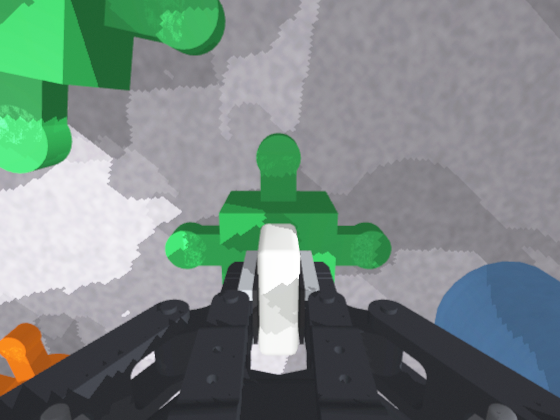

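The bar is gripped centrally at (280,290), with the hub square to the fingers. I'll refine the shaft centre offline from w5 while lifting and carrying.

Call:
carry_out(
  deltas=[
    {"x": 0,"y": 0,"z": 20,"ax": 0,"ay": 0,"az": 0,"fingers": 5},
    {"x": 0,"y": 0,"z": 35,"ax": 0,"ay": 0,"az": 0,"fingers": 5},
    {"x": 0,"y": 0,"z": 40,"ax": 0,"ay": 0,"az": 0,"fingers": 5},
    {"x": 0,"y": 0,"z": 40,"ax": 0,"ay": 0,"az": 0,"fingers": 5},
    {"x": 0,"y": 0,"z": 20,"ax": 0,"ay": 0,"az": 0,"fingers": 5},
  ],
)

```text
t: 8.17
tool_pos: [0.5277, 0.3613, 0.2073]
orientation: [1.311, 2.851, 0.008]
ft_force: [0.2, -0.4, -1.3]
gripper_width: 0.177
grip_force: 59.1
```

Call:
carry_out(
  deltas=[
    {"x": 5,"y": -20,"z": 0,"ax": 0,"ay": 0,"az": -4,"fingers": 5},
    {"x": 8,"y": -37,"z": 0,"ax": 0,"ay": 0,"az": -4,"fingers": 5},
    {"x": 8,"y": -37,"z": 0,"ax": 0,"ay": 0,"az": -4,"fingers": 5},
    {"x": 8,"y": -37,"z": 0,"ax": 0,"ay": 0,"az": -4,"fingers": 5},
    {"x": 8,"y": -37,"z": 0,"ax": 0,"ay": 0,"az": -4,"fingers": 5},
  ],
)

```text
t: 8.58
tool_pos: [0.5639, 0.1911, 0.2018]
orientation: [1.792, 2.58, 0.0]
ft_force: [0.3, 0.7, -2.1]
gripper_width: 0.176
grip_force: 59.0
```

Call:
carry_out(
  deltas=[
    {"x": 9,"y": -37,"z": 0,"ax": 0,"ay": 0,"az": 0,"fingers": 5},
    {"x": 9,"y": -37,"z": 0,"ax": 0,"ay": 0,"az": 0,"fingers": 5},
    {"x": 9,"y": -37,"z": 0,"ax": 0,"ay": 0,"az": 0,"fingers": 5},
    {"x": 9,"y": -37,"z": 0,"ax": 0,"ay": 0,"az": 0,"fingers": 5},
    {"x": 9,"y": -37,"z": 0,"ax": 0,"ay": 0,"az": 0,"fingers": 5},
  ],
)

```text
t: 9.0
tool_pos: [0.609, 0.0059, 0.2019]
orientation: [1.788, 2.583, 0.0]
ft_force: [1.1, 0.9, -2.2]
gripper_width: 0.171
grip_force: 59.0
```

```bash
python3 - <<'E'
from h import *
s=monitor.get_state(); o=s['orientation'];print(s['t'],s['tool_pos'],2*np.degrees(np.arctan2(o[1],o[0]))+270,s['ft_force'],s['grip_force'])
im,d,K,R,t=load('w5'); hsv=cv2.cvtColor(im,cv2.COLOR_BGR2HSV).astype(int); H,S,V=hsv[...,0],hsv[...,1],hsv[...,2]
roi=np.zeros(d.shape,bool); roi[151:235,236:322]=1
def xy(m,z):
    v,u=np.where(m); return np.array([ray(a,b,z,K,R,t)[:2]*1000 for a,b in zip(u,v)],np.float32)
cup=roi&(V<105)&(S>15)
cup=cv2.morphologyEx(cup.astype(np.uint8),cv2.MORPH_OPEN,np.ones((3,3)))
c=max(cv2.findContours(cup,cv2.RETR_EXTERNAL,cv2.CHAIN_APPROX_NONE)[0],key=cv2.contourArea)[:,0]
q=np.array([ray(a,b,.062,K,R,t)[:2]*1000 for a,b in c],np.float32); print('cup',cv2.fitEllipse(q),cv2.minEnclosingCircle(q))
ye=roi&(H>20)&(H<34)&(S>150); q=xy(ye,.068); print('yel',cv2.minEnclosingCircle(q))
br=roi&(H>8)&(H<20)&(S>120)&(V>80); n,l,st,ce=cv2.connectedComponentsWithStats(br.astype(np.uint8)); i=1+st[1:,4].argmax(); print('brass px',st[i],ce[i],ray(*ce[i],.0925,K,R,t))
gr=roi&(S<40)&(V>100)
P=cloud(d,K,R,t); g=gr&(P[...,2]>.083); q=xy(g,.087); print('fins',g.sum(),cv2.minAreaRect(q))
E
```

```text
9.0 [0.60898719 0.00585741 0.20188831] 380.6211245725679 [ 1.06453797  0.89684623 -2.22864842] 59.02449667453766
cup ((624.5748291015625, -80.35382080078125), (59.237186431884766, 60.27412033081055), 42.65664291381836) ((624.3414306640625, -80.39468383789062), 30.67428970336914)
yel ((625.3294067382812, -80.4899673461914), 22.51426887512207)
brass px [275 202   9   8  56] [278.73214286 205.41071429] [ 0.6246325  -0.08009947  0.0925    ]
fins 605 ((617.9642333984375, -76.58930206298828), (63.91899490356445, 60.613582611083984), 51.310028076171875)
```

Call:
carry_out(
  deltas=[
    {"x": 6,"y": -36,"z": -10,"ax": 0,"ay": 0,"az": 0,"fingers": 5},
    {"x": 6,"y": -30,"z": -10,"ax": 0,"ay": 0,"az": 0,"fingers": 5},
    {"x": 4,"y": -20,"z": -10,"ax": 0,"ay": 0,"az": 0,"fingers": 5},
    {"x": 0,"y": 0,"z": 0,"ax": 0,"ay": 0,"az": 0,"fingers": 5},
    {"x": 0,"y": 0,"z": 0,"ax": 0,"ay": 0,"az": 0,"fingers": 5},
  ],
)

```text
t: 9.42
tool_pos: [0.6246, -0.0791, 0.1709]
orientation: [-1.79, -2.581, 0.001]
ft_force: [0.4, 0.8, -2.4]
gripper_width: 0.175
grip_force: 59.1
```

Call:
carry_out(
  deltas=[
    {"x": 0,"y": 0,"z": 0,"ax": 0,"ay": 0,"az": 0,"fingers": 5},
    {"x": 0,"y": 0,"z": 0,"ax": 0,"ay": 0,"az": 0,"fingers": 5},
    {"x": 0,"y": 0,"z": 0,"ax": 0,"ay": 0,"az": 0,"fingers": 5},
  ],
)

```text
t: 9.67
tool_pos: [0.6251, -0.0773, 0.172]
orientation: [1.786, 2.584, 0.001]
ft_force: [-0.3, -0.1, -2.8]
gripper_width: 0.172
grip_force: 59.1
```

```bash
python3 - <<'E'
from h import *
s=monitor.get_state(); o=s['orientation'];print(s['t'],s['tool_pos'],2*np.degrees(np.arctan2(o[1],o[0]))+270,s['ft_force'],s['dq'])
grab('wrist','w9'); im,d,K,R,t=load('w9'); P=cloud(d,K,R,t); z=P[...,2]
hsv=cv2.cvtColor(im,cv2.COLOR_BGR2HSV)
g=(hsv[...,1]>120)&(abs(hsv[...,0].astype(int)-65)<15)&(z>.1)&(z<.3)
print(np.percentile(z[g],[1,10,50,90,99]))
h=g&(abs(z-(s['tool_pos'][2]-.006))<.003)
# hub top plane tilt
q=P[h]; A=np.c_[q[:,:2]-q[:,:2].mean(0),np.ones(len(q))]; print('slope',np.linalg.lstsq(A,q[:,2],rcond=None)[0],len(q),cv2.minAreaRect((q[:,:2]*1000).astype(np.float32)))
E
```

```text
9.6667 [ 0.62506679 -0.07726671  0.17197032] 380.6927854759808 [-0.2756541  -0.0974721  -2.79598503] [-0.00185948  0.00376834  0.0008138  -0.00107016  0.00034807 -0.00099569]
[0.1285148  0.14351046 0.14626924 0.16594918 0.16684358]
slope [ 0.0004714  -0.0076568   0.16560947] 4175 ((622.0036010742188, -68.90155792236328), (54.300174713134766, 35.31654739379883), 20.598316192626953)
```

Call:
carry_out(
  deltas=[
    {"x": 0,"y": -2.5,"z": -8,"ax": 0,"ay": 0,"az": 0,"fingers": 5},
    {"x": 0,"y": 0,"z": 0,"ax": 0,"ay": 0,"az": 0,"fingers": 5},
    {"x": 0,"y": 0,"z": 0,"ax": 0,"ay": 0,"az": 0,"fingers": 5},
    {"x": 0,"y": 0,"z": 0,"ax": 0,"ay": 0,"az": 0,"fingers": 5},
  ],
)

```text
t: 10.05
tool_pos: [0.6249, -0.0807, 0.1631]
orientation: [-1.788, -2.583, 0.0]
ft_force: [0.3, 0.3, -1.3]
gripper_width: 0.179
grip_force: 59.1
```

```bash
python3 - <<'E'
from h import *
for i in range(5):
    s=monitor.get_state(); o=s['orientation'];print(s['t'],s['tool_pos'],2*np.degrees(np.arctan2(o[1],o[0]))+270,s['ft_force']); imaging.get_image('wrist')
E
```

```text
10.05 [ 0.62490227 -0.08071741  0.16314796] 20.61730229267664 [ 0.33270199  0.31061975 -1.31249542]
10.1 [ 0.62494004 -0.08077225  0.16325628] 20.611784233391376 [-0.01600017  1.23936506 -2.31095567]
10.15 [ 0.62499471 -0.08074138  0.16336236] 380.61546311945 [-0.22212067 -0.01167321 -1.37481863]
10.2 [ 0.62500962 -0.08075518  0.16341772] 380.61727970823574 [-0.11697564 -0.26090973 -1.80603432]
10.25 [ 0.62499293 -0.0807793   0.16343951] 380.61337365952073 [-0.59340588 -0.05216275 -2.12725835]
```

Call:
carry_out(
  deltas=[
    {"x": 0,"y": 0.4,"z": -10,"ax": 0,"ay": 0,"az": 0,"fingers": 5},
    {"x": 0,"y": 0,"z": -10,"ax": 0,"ay": 0,"az": 0,"fingers": 5},
    {"x": 0,"y": 0,"z": -5,"ax": 0,"ay": 0,"az": 0,"fingers": 5},
    {"x": 0,"y": 0,"z": 0,"ax": 0,"ay": 0,"az": 0,"fingers": 5},
    {"x": 0,"y": 0,"z": 0,"ax": 0,"ay": 0,"az": 0,"fingers": 5},
  ],
)

```text
t: 10.72
tool_pos: [0.6248, -0.0803, 0.1377]
orientation: [-1.788, -2.582, 0.001]
ft_force: [-0.3, -0.8, -2.6]
gripper_width: 0.177
grip_force: 59.1
```

Call:
carry_out(
  deltas=[
    {"x": 0,"y": 0,"z": -3,"ax": 0,"ay": 0,"az": 0,"fingers": 5},
    {"x": 0,"y": 0,"z": -3,"ax": 0,"ay": 0,"az": 0,"fingers": 5},
    {"x": 0,"y": 0,"z": -3,"ax": 0,"ay": 0,"az": 0,"fingers": 5},
    {"x": 0,"y": 0,"z": 0,"ax": 0,"ay": 0,"az": 0,"fingers": 5},
    {"x": 0,"y": 0,"z": 0,"ax": 0,"ay": 0,"az": 0,"fingers": 5},
  ],
)

```text
t: 11.13
tool_pos: [0.6249, -0.0803, 0.1291]
orientation: [-1.788, -2.583, 0.0]
ft_force: [0.2, 0.3, -1.2]
gripper_width: 0.172
grip_force: 59.1
```

Meshed without any contact force, so I'll keep pushing down.

Call:
carry_out(
  deltas=[
    {"x": 0,"y": 0,"z": -5,"ax": 0,"ay": 0,"az": 0,"fingers": 5},
    {"x": 0,"y": 0,"z": -5,"ax": 0,"ay": 0,"az": 0,"fingers": 5},
    {"x": 0,"y": 0,"z": -5,"ax": 0,"ay": 0,"az": 0,"fingers": 5},
    {"x": 0,"y": 0,"z": -3,"ax": 0,"ay": 0,"az": 0,"fingers": 5},
    {"x": 0,"y": 0,"z": 0,"ax": 0,"ay": 0,"az": 0,"fingers": 5},
  ],
)

```text
t: 11.55
tool_pos: [0.6251, -0.0804, 0.1112]
orientation: [1.788, 2.583, 0.0]
ft_force: [-2.6, -0.0, 6.8]
gripper_width: 0.178
grip_force: 60.3
```

Call:
carry_out(
  deltas=[
    {"x": 0,"y": 0,"z": -2,"ax": 0,"ay": 0,"az": 0,"fingers": 5},
    {"x": 0,"y": 0,"z": 0,"ax": 0,"ay": 0,"az": 0,"fingers": 5},
    {"x": 0,"y": 0,"z": 0,"ax": 0,"ay": 0,"az": 0,"fingers": 5},
  ],
)

```text
t: 11.8
tool_pos: [0.6251, -0.0804, 0.1101]
orientation: [1.788, 2.582, 0.0]
ft_force: [-4.3, 1.2, 8.9]
gripper_width: 0.175
grip_force: 60.7
```

Call:
carry_out(
  deltas=[
    {"x": -0.2,"y": 0,"z": -2,"ax": 0,"ay": 0,"az": 0,"fingers": 5},
    {"x": 0,"y": 0,"z": 0,"ax": 0,"ay": 0,"az": 0,"fingers": 5},
    {"x": 0,"y": 0,"z": 0,"ax": 0,"ay": 0,"az": 0,"fingers": 5},
  ],
)

```text
t: 12.05
tool_pos: [0.6252, -0.0805, 0.1101]
orientation: [1.787, 2.581, 0.001]
ft_force: [-12.0, 2.0, 24.6]
gripper_width: 0.18
grip_force: 63.1
```

Call:
carry_out(
  deltas=[
    {"x": 0,"y": 0,"z": -2,"ax": 0,"ay": 0,"az": 0,"fingers": 5},
    {"x": 0,"y": 0,"z": 0,"ax": 0,"ay": 0,"az": 0,"fingers": 5},
    {"x": 0,"y": 0,"z": 0,"ax": 0,"ay": 0,"az": 0,"fingers": 5},
  ],
)

```text
t: 12.3
tool_pos: [0.6253, -0.0805, 0.11]
orientation: [1.786, 2.581, 0.002]
ft_force: [-21.8, 3.0, 40.9]
gripper_width: 0.17
grip_force: 65.7
```

It bottomed hard at TCP z 0.110, as expected. I'll ease the push, do a final check of the bystanders and knob, and hand in.

Call:
carry_out(
  deltas=[
    {"x": 0,"y": 0,"z": 1.5,"ax": 0,"ay": 0,"az": 0,"fingers": 5},
    {"x": 0,"y": 0,"z": 0,"ax": 0,"ay": 0,"az": 0,"fingers": 5},
    {"x": 0,"y": 0,"z": 0,"ax": 0,"ay": 0,"az": 0,"fingers": 5},
    {"x": 0,"y": 0,"z": 0,"ax": 0,"ay": 0,"az": 0,"fingers": 5},
  ],
)

```text
t: 12.63
tool_pos: [0.6252, -0.0804, 0.1101]
orientation: [1.787, 2.581, 0.001]
ft_force: [-14.7, 2.2, 28.9]
gripper_width: 0.184
grip_force: 63.5
```

```bash
python3 - <<'E'
from h import *
s=monitor.get_state(); print(s['t'],s['tool_pos'],s['ft_force'],s['grip_force'])
grab('wrist','w10'); im,d,K,R,t=load('w10'); P=cloud(d,K,R,t); z=P[...,2]
hsv=cv2.cvtColor(im,cv2.COLOR_BGR2HSV)
g=(hsv[...,1]>120)&(abs(hsv[...,0].astype(int)-65)<15)&(abs(z-.104)<.004)
q=P[g]; A=np.c_[q[:,:2]-q[:,:2].mean(0),np.ones(len(q))]; print('hub top',np.linalg.lstsq(A,q[:,2],rcond=None)[0],cv2.minAreaRect((q[:,:2]*1000).astype(np.float32)))
print(ticket.hand_in())
E
```

```text
12.6333 [ 0.62519925 -0.08044346  0.11006701] [-14.67726125   2.18862533  28.88121714] 63.48973631858826
hub top [ 0.0026187  -0.01638218  0.10369448] ((622.1097412109375, -72.2137222290039), (54.16027069091797, 36.41701889038086), 20.553503036499023)
the job is handed in; nothing more can be done
None
```

The job is handed in: the knob is at its zero stop, and the smaller green wheel is meshed and held pressed home with about 29 N. I have no verdict from the judge, and I took no final picture to confirm the other items hadn't moved.

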